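# Set the sprung pointer gauge in its check stand and hold it drawn to the mark

## Robot

A 6-joint arm with a two-finger parallel gripper is mounted at the origin on a cart in front of the work surface, level with it; the furniture and walls round the work are solid. World frame = base frame: x ahead of the robot, y to its left, z up, the work surface at z = 0. Lengths are in m, angles in rad, forces in N, time in s.
With the tool pointing down it reaches from about 0.3 to 0.75 m from the base axis. Payload 8.5 kg.
Tool frame: the origin (TCP) lies on the mounting face of the last link; the fingertips stand 173 mm ahead of it and the grasp point (between the pads) lies 155 mm ahead of it; z points along the fingers, y is the line along which they close (so a half turn about z gives the same grasp; the last joint's range is limited). The gripper opens to 85 mm and grips with 20 to 120 N. Pads are 22 mm wide; open, the fingers measure 114 mm over their backs; the gripper's body (76 mm by 85 mm) begins 54 mm behind the grasp point. The pads swing forward as they close: fully open they stand 13 mm farther back than shut.
Start: joints at [1.12, 0.381, 1.297, -0, 1.464, -0.215], TCP at [0.128, 0.535, 0.405] pointing down, gripper open.
Joint ranges: [-3.11, 3.11], [-0.89, 2.33], [0.22, 2.48], [-1.42, 4.56], [0.17, 2.85], [-2.88, 2.88]. Speed limits (rad/s): [2.39, 2.39, 3.14, 3.14, 3.14, 3.14].

## Interface

Orientations are given as a unit quaternion [w, x, y, z].
In Python, from plant import get_obs, camera, sign_off gives the robot as it stands.
- The arm moves only by the tool carry_out, never from a script. Its argument "steps" is a list of rows, each an object with "offset": the shift along the world's x, y, z in cm, a list of three; "dr": the turn, a rotation vector about the world's x, y, z in degrees, a list of three; "jaw": the opening, from 0 (shut) to 1 (fully open). A call has 1 to 10 rows; each row shifts and turns the commanded pose from where the row before left it; what a row does not reach is not made up. A row lasts 1/12 s, in which the tool goes at most 41.7 mm and 7.16 degrees, less where a joint would pass 70% of its speed; a pose out of reach is approached as far as the arm can. A call with a gripper value outside its range is refused whole. The fingers move at their own pace and stop on an object; "force" is the grip in N (left out, the last holds). Time passes only in rows, so rows that do not move let the fingers close. It gives the time, the measured TCP pose, the force, the opening and the grip force at its end, in the units of the state.
- get_obs(): the state, without advancing time (a new reading comes with each control period).
- camera(name): name is "side" or "top" or "wrist"; returns a dict with "image" (480x640x3 uint8, blue, green, red), "intrinsics" (3x3 intrinsics, pixels), "origin" and "orientation" of the camera in the world; the wrist camera has in their place "mount" (4x4, takes a point from camera to tool coordinates, whose origin is the TCP and whose axes are the flange's). Camera axes: x right, y down, z forward; pixel columns grow to the right and rows downward; lengths in m; the calibration is good to about 2 mm. The wrist camera is an equidistant fisheye: a pixel r from the principal point sees the ray r / f radians off the axis. A picture is of the moment at which its call begins: read the wrist's pose just before it. There is no depth.
- sign_off(): hands the job in; it is judged then, once.
The state is a dict: "t": time; "qpos": joint angles; "dq": joint speeds; "effort": joint torques, N m; "ee_pos": TCP position; "eef_rot": TCP orientation; "contact_force": force on the tool from outside, world axes, zero at the start; "moment": the same for the moment, N m; "gripper_width": finger opening in m; "grip_force": force on a finger pad.
Only numpy, scipy, OpenCV 4.12 (cv2) and the standard library are available. Lean on these libraries where they do the work, as an engineer would, in place of code of your own. Each camera call takes 0.05 s, during which the arm holds its last target. There are 200 camera calls.

## Task

Lift the telescoping pointer gauge off the bench and lay it in the two raised slotted saddles of the check stand, knob over the long end of the foot plate and the barrel's square collar between the saddles, and let go of it. Then take the knob and draw the rod out against its spring until the thin ring on the rod stands straight above the stand's upright index blade. The job ends holding: finish with the knob still gripped and the ring kept steady over the blade, the gauge seated in both saddles; leave the other things on the bench alone.

Things in the scene. Friction and masses are not known exactly. Their poses are not given: they have to be found in the camera images.
- gauge: loose pointer gauge, 0.29 kg: aluminium box-section barrel 150 long, 24 wide, 26 high; steel collar 44 wide, 32 high round it at x = +26 to +34 mm, underside flush; a sprung 10 mm rod with a grey knob comes out of the +x end. Starts flat on the bench, right way up, rod in. Origin: centre of the barrel's underside; x along the barrel to the knob, z up. Balances at x = +16 mm.
- rod (a joint): how far the rod is drawn out, m: 0 is fully in, 0.11 is the stop. A spring pulls it in: about 3 N at 0, rising by 0.6 N per 10 mm.
- barrel_grip (a point): on top of the barrel, 8 mm behind its middle, where it is best gripped across its 24 mm width: 34 mm behind the collar, and clear of both saddles when seated.
- front_saddle (a point): centre of the front saddle's slot floor. The gauge's collar, wider than the slot, catches behind this saddle (gauge origin then 6 mm ahead of the stand's origin) and takes the pull.
- rod_ring (a point): centre of the thin dark ring (18 mm diameter, 3 mm thick) on the rod, the pointer to be set to the mark; with the rod in it is at x = +84, z = +13 mm of the gauge. Moves with the rod.
- rod_knob (a point): centre of the pull knob, a grey plastic block 30 long (x), 22 wide (y), 22 high, with a 25 mm square 4 mm thick end flange beyond it; 28 mm beyond the ring (gauge x = +112, z = +13 mm with the rod in). Moves with the rod.
- stand: check stand fixed to the bench: foot plate 310 x 64 x 10 (x = -85 to +225 mm), on it two upright saddles 52 wide, rear x = -60 to -46, front x = +40 to +56, each with an open-topped slot 28 wide, floor 70 above the bench, walls to 86, flared lips to 97 mm. Origin: bench level, between the saddles; x from rear to front saddle and on to the index; z up.
- seat (a point): point of the stand at its x = +3, y = 0, z = +70 mm, where the gauge's origin belongs, gauge x along stand x. Same axes as the stand. The gauge may sit up to 3 mm further forward (the pull draws it there) or 10 mm further back.
- index_tip (a point): top of the upright index blade, 3 thick, 6 wide, its top 66 mm above the bench (below 46 mm a post 10 wide on a 22 x 36 block). Fixed on the stand's centre line, at stand x = 140 to 180 mm, differently each time. Same axes as the stand. Rod, ring and knob of the seated gauge pass above it; fingers holding the knob pass on either side of it.
- calculator: pocket calculator, 85x165x19, a bystander to leave alone; origin: centre of underside
- stapler: stapler, 36x150x49, a bystander to leave alone; origin: centre of underside
- small_carton_1: small brown carton, 61x100x50, a bystander to leave alone; origin: centre of underside

How it is judged:
By the outcome, as a careful person would: the job done as asked, in the order asked, and still so for the second after the job is handed in, while the arm keeps its last pose, push and grip.
It also fails if it takes over 54 s, if anything falls off the work surface, if the arm or the gripper's body presses on something with over 40 N, if the wrist force passes 120 N, or if a joint passes its speed limit or range.

## Working session

There is one attempt and no reset: what is moved stays moved. The work goes in short steps, Python scripts to look and compute and a tool call to move; the robot and the scene stay as the last step left them, time stands still between calls to the robot, and variables do not carry over. Pictures are saved under pics/ and viewed, at most 10 in all, crops included, and the job is handed in when it is done.

Besides the shell and the picture viewer there is one more tool, called after "Call:" as name(argument=value, ...), one argument or row to a line, values as JSON. carry_out: Moves the arm, as the interface text tells. Its arguments: {"type":"object","properties":{"steps":{"type":"array","items":{"type":"object","properties":{"offset":{"type":"array","items":{"type":"number"}},"dr":{"type":"array","items":{"type":"number"}},"jaw":{"type":"number"}}}},"force":{"type":"number"}},"required":["steps"]}

```bash
mkdir -p pics; ls
python3 - <<'E'
from plant import *
import cv2,numpy as np
o=get_obs();print(o)
for n in("top","side"):
    c=camera(n);cv2.imwrite(f"pics/{n}0.png",c["image"]);print(n,c["intrinsics"],c["origin"],c["orientation"])
E
```

```text
pics
{'t': 0.0, 'qpos': array([ 1.11970000e+00,  3.81191551e-01,  1.29825437e+00,  7.63227378e-06,
        1.46356669e+00, -2.15332687e-01]), 'dq': array([-0.00077021,  0.0005546 , -0.00097536, -0.0012433 , -0.00102408,
       -0.00037465]), 'effort': array([ 1.79918403e-03, -4.48479187e+01, -2.31282663e+01, -7.29929388e-05,
        4.77206020e-03,  2.06611577e-05]), 'ee_pos': array([0.12847225, 0.53474127, 0.40411614]), 'eef_rot': array([-2.35807300e-04,  1.17609371e-01,  9.93059682e-01, -6.69687456e-04]), 'contact_force': array([-0.47420453, -0.32871478,  0.26368306]), 'moment': array([ 0.05440556, -0.02636717, -0.02957803]), 'grip_force': 0.0, 'gripper_width': 0.08539906856782255}
top [[570.51861688   0.         318.66495974]
 [  0.         570.51861688 240.42507683]
 [  0.           0.           1.        ]] [ 0.31837607 -0.01202774  1.56172966] [ 0.0548869  -0.6998767   0.71086142 -0.04284956]
side [[519.18696806   0.         317.24090265]
 [  0.         519.18696806 233.5312642 ]
 [  0.           0.           1.        ]] [-0.18148611 -1.08934199  0.60219439] [-0.52901913  0.80120457 -0.2293957   0.15996127]
```

View pics/top0.png

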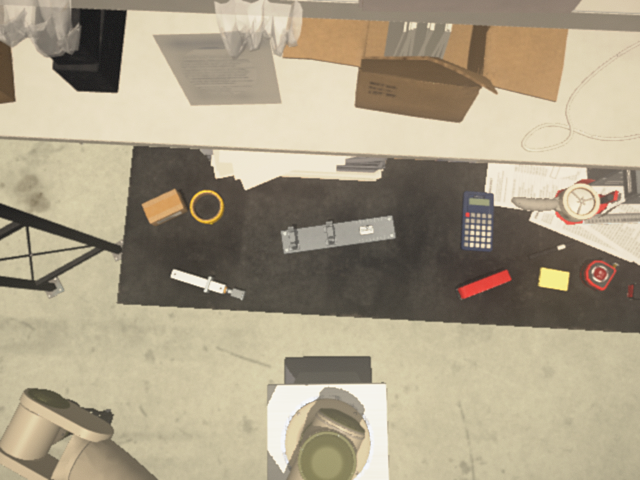

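View pics/side0.png

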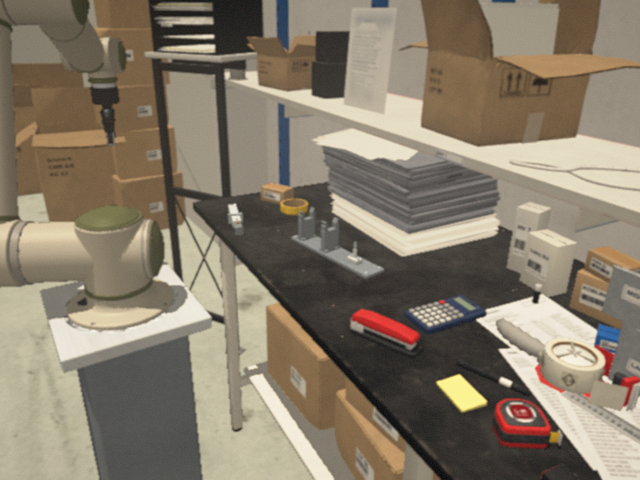

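The top view shows the gauge at about (172,275)–(244,295) with its knob to the right. The stand runs (283..395, 217..250), with the rear saddle near (290,238), the front near (330,232) and the index near (366,230). Next I'll measure both with masks.

```bash
cat > h.py <<'E'
from plant import *
import cv2,numpy as np
from scipy.spatial.transform import Rotation as R
def q2R(q): return R.from_quat([q[1],q[2],q[3],q[0]]).as_matrix()
def ray(c,px,T=None):
    """px Nx2 -> origin, dirs; T=(ee_pos,eef_rot) for wrist"""
    px=np.atleast_2d(np.asarray(px,float));K=c["intrinsics"]
    u=(px-[K[0,2],K[1,2]])/[K[0,0],K[1,1]]
    if T is None:
        return np.array(c["origin"]),np.c_[u,np.ones(len(u))]@q2R(c["orientation"]).T
    r=np.linalg.norm(u,axis=1,keepdims=True);d=np.c_[u*np.sinc(r/np.pi),np.cos(r)]
    M=np.array(c["mount"]);Rt=q2R(T[1])
    return T[0]+Rt@M[:3,3],d@(Rt@M[:3,:3]).T
def onz(c,px,z,T=None):
    o,d=ray(c,px,T);return o+d*((z-o[2])/d[:,2])[:,None]
def proj(c,P,T=None):
    P=np.atleast_2d(P);K=c["intrinsics"]
    if T is None: p=(P-c["origin"])@q2R(c["orientation"]);u=p[:,:2]/p[:,2:]
    else:
        M=np.array(c["mount"]);Rt=q2R(T[1]);p=(P-(T[0]+Rt@M[:3,3]))@(Rt@M[:3,:3])
        n=np.linalg.norm(p[:,:2],axis=1);u=p[:,:2]/n[:,None]*np.arctan2(n,p[:,2])[:,None]
    return u*[K[0,0],K[1,1]]+[K[0,2],K[1,2]]
def wrist(name=None):
    o=get_obs();T=(np.array(o["ee_pos"]),np.array(o["eef_rot"]));c=camera("wrist")
    if name: cv2.imwrite(f"pics/{name}.png",c["image"])
    return c,T
E
python3 - <<'E'
from h import *
c=camera("top");im=c["image"]
g=im.max(2)
for nm,(x0,y0,x1,y1),t,z in(("gauge",(160,262,252,305),75,.02),("white",(160,262,252,305),170,.026),("stand",(275,208,402,258),70,.01)):
    m=(g[y0:y1,x0:x1]>t).astype(np.uint8)
    k,l,s,ce=cv2.connectedComponentsWithStats(m);i=1+s[1:,4].argmax()
    cn=cv2.findContours((l==i).astype(np.uint8),0,2)[0][0]
    r=cv2.minAreaRect(cn);b=cv2.boxPoints(r)+[x0,y0]
    P=onz(c,b,z);print(nm,r,P.round(4).tolist(),[round(float(np.linalg.norm(P[i]-P[i-1])),4) for i in range(4)],P.mean(0).round(4))
a=cv2.resize(im[262:305,160:252],None,fx=7,fy=7,interpolation=2);b=cv2.resize(im[205:258,275:405],None,fx=5,fy=5,interpolation=2)
w=np.zeros((a.shape[0]+b.shape[0],650,3),np.uint8);w[:a.shape[0],:a.shape[1]]=a;w[a.shape[0]:,:b.shape[1]]=b
cv2.imwrite("pics/crop.png",w)
c,T=wrist("w0");print(c["intrinsics"],np.array(c["mount"]))
E
```

```text
gauge ((45.5, 21.0), (42.0, 91.0), 90.0) [[0.4811, 0.4465, 0.02], [0.4771, 0.1977, 0.02], [0.3635, 0.1974, 0.02], [0.3671, 0.4437, 0.02]] [0.114, 0.2488, 0.1136, 0.2463] [0.4222 0.3213 0.02  ]
white ((38.47647476196289, 20.105884552001953), (57.16118240356445, 14.9682035446167), 12.52880573272705) [[0.4225, 0.419, 0.026], [0.4619, 0.411, 0.026], [0.426, 0.259, 0.026], [0.3868, 0.2674, 0.026]] [0.1557, 0.0403, 0.1562, 0.0401] [0.4243 0.3391 0.026 ]
stand ((63.0, 24.5), (49.0, 126.0), 90.0) [[0.6274, 0.1327, 0.01], [0.6212, -0.2157, 0.01], [0.4852, -0.2111, 0.01], [0.4908, 0.1332, 0.01]] [0.1366, 0.3484, 0.1361, 0.3443] [ 0.5562 -0.0402  0.01  ]
[[371.64829954   0.         319.80156661]
 [  0.         371.64829954 242.51200845]
 [  0.           0.           1.        ]] [[-4.40282984e-04 -9.59618119e-01 -2.81305657e-01  7.29175937e-02]
 [ 9.99999887e-01 -3.72317031e-04 -2.95055444e-04  1.99431946e-04]
 [ 1.78405663e-04 -2.81305755e-01  9.59618174e-01  3.14893282e-02]
 [ 0.00000000e+00  0.00000000e+00  0.00000000e+00  1.00000000e+00]]
```

View pics/crop.png

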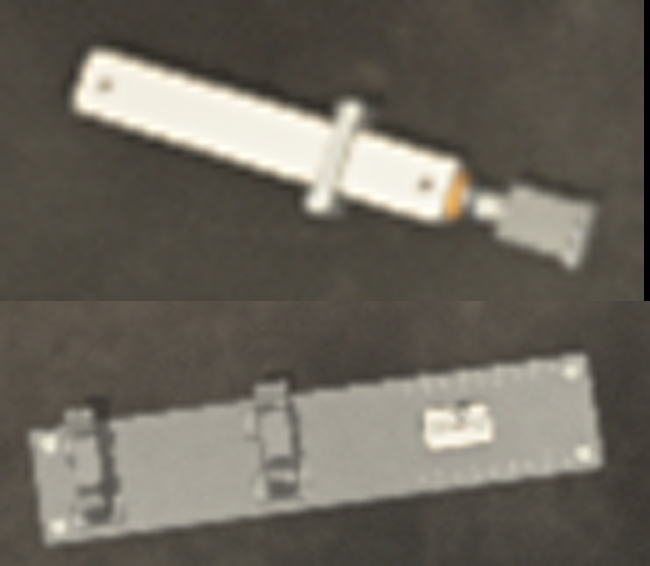

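View pics/w0.png

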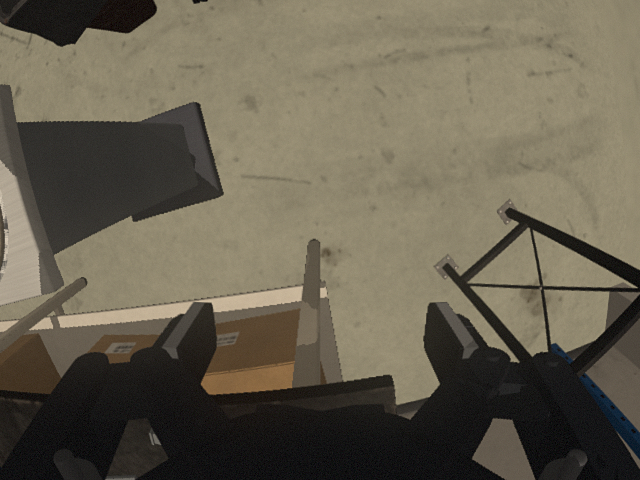

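The crop gives the barrel's top corners, the collar and the foot plate corners. The wrist camera sees only floor for now, with the finger pads around (200,330) and (440,330). I'll work out coarse poses and the hover move.

Run:
```python
from h import *
c=camera("top")
g=onz(c,np.array([[95,48],[72,110],[440,220],[465,160]])/7+[160,262],.026)
s=onz(c,np.array([[32,131],[46,243],[602,164],[585,54]])/5+[275,205],.01)
for n,p in(("g",g),("s",s)):
    a=(p[0]+p[1])/2;b=(p[2]+p[3])/2;d=b-a;L=np.linalg.norm(d);print(n,(a+b)/2,L,np.linalg.norm(p[0]-p[1]),d/L,np.degrees(np.arctan2(d[1],d[0])))
    if n=="s":
        o=a+d/L*.085;print("stand origin",o)
# index base block centre
print(onz(c,np.array([[458,125]])/5+[275,205],.03))
```

```text
g [0.42670172 0.33966521 0.026     ] 0.15051144964380486 0.02534750860036731 [-0.29941137 -0.95412412  0.        ] -107.42225192646477
s [ 0.54997683 -0.04117666  0.01      ] 0.30784370107114245 0.06269022432208242 [ 0.12394967 -0.99228851  0.        ] -82.87989541955596
stand origin [0.54143399 0.0272137  0.01      ]
[[ 0.55821559 -0.11792248  0.03      ]]
```

Call:
carry_out(
  steps=[
    {"offset": [2.1,-1.4,-0.5],"dr": [0,0,-6.7],"jaw": 1},
    {"offset": [2.1,-1.4,-0.5],"dr": [0,0,-6.7],"jaw": 1},
    {"offset": [2.1,-1.4,-0.5],"dr": [0,0,-6.7],"jaw": 1},
    {"offset": [2.1,-1.4,-0.5],"dr": [0,0,-6.7],"jaw": 1},
    {"offset": [2.1,-1.4,-0.5],"dr": [0,0,-6.7],"jaw": 1},
    {"offset": [2.1,-1.4,-0.5],"dr": [0,0,-6.7],"jaw": 1},
    {"offset": [2.1,-1.4,-0.5],"dr": [0,0,-6.7],"jaw": 1},
    {"offset": [2.1,-1.4,-0.5],"dr": [0,0,-6.7],"jaw": 1},
  ],
)

```text
t: 0.92
ee_pos: [0.2974, 0.422, 0.3645]
eef_rot: [-0.0, 0.555, 0.832, 0.0]
contact_force: [0.7, 0.1, -0.4]
gripper_width: 0.0854
grip_force: 0.0
```

Call:
carry_out(
  steps=[
    {"offset": [2.1,-1.4,-1.4],"dr": [0,0,-6.7],"jaw": 1},
    {"offset": [2.1,-1.4,-1.4],"dr": [0,0,-6.7],"jaw": 1},
    {"offset": [2.1,-1.4,-1.4],"dr": [0,0,-6.7],"jaw": 1},
    {"offset": [2.1,-1.4,-1.4],"dr": [0,0,-6.7],"jaw": 1},
    {"offset": [2.1,-1.4,-1.4],"dr": [0,0,-6.7],"jaw": 1},
    {"offset": [2.1,-1.4,-1.4],"dr": [0,0,-6.7],"jaw": 1},
    {"offset": [0,0,0],"dr": [0,0,0],"jaw": 1},
    {"offset": [0,0,0],"dr": [0,0,0],"jaw": 1},
    {"offset": [0,0,0],"dr": [0,0,0],"jaw": 1},
  ],
)

```text
t: 1.67
ee_pos: [0.4221, 0.3391, 0.281]
eef_rot: [-0.0, 0.805, 0.593, 0.0]
contact_force: [-0.3, -0.1, 0.4]
gripper_width: 0.0849
grip_force: 0.0
```

Run:
```python
from h import *
c,T=wrist("w1");print(T,get_obs()["contact_force"])
```

```text
(array([0.42214057, 0.33905124, 0.28102895]), array([-1.07642782e-04,  8.04942636e-01,  5.93352625e-01,  6.56716620e-05])) [ 0.07864746 -0.14807009 -0.75540266]
```

View pics/w1.png

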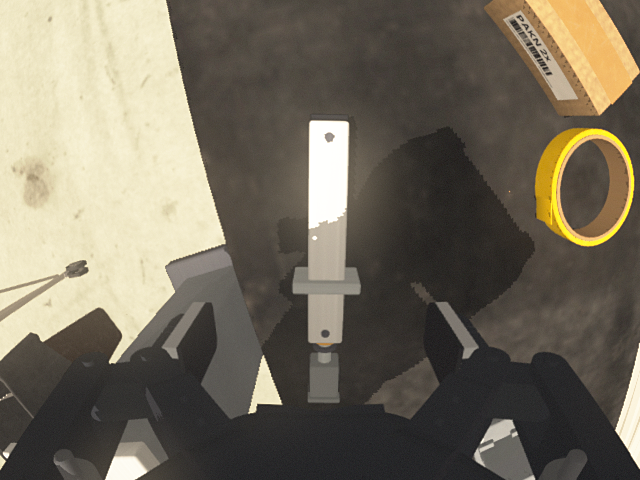

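The wrist view shows the barrel upright in the image: columns about 309–349, rows 121–343, with the collar at row 280. I'll fit the edges for pose and yaw.

Run:
```python
from h import *
c,T=wrist();g=c["image"].min(2)
m=(g>95)
mid=[];w=[]
for r in list(range(140,255,5))+list(range(305,335,5)):
    cs=np.where(m[r,295:365])[0]+295
    e=onz(c,[[cs.min()-.5,r],[cs.max()+.5,r]],.026,T);mid.append(e.mean(0));w.append(np.linalg.norm(e[0]-e[1]))
mid=np.array(mid);print("w",np.round(w,4))
v=np.linalg.svd(mid-mid.mean(0))[2][0];v=v if v[1]<0 else -v;print("yaw",np.degrees(np.arctan2(v[1],v[0])))
col=np.arange(322,338);rr=np.where(m[100:360,330]);print("rows",rr[0].min()+100,rr[0].max()+100)
p=mid.mean(0);print(p,(mid-p)@np.array([-v[1],v[0],0]))
def along(row,z): return (onz(c,[[329,row]],z,T)[0]-p)@v
a,b=along(120.5,.026),along(343.5,.026);print("len",b-a,"centre",p+v*(a+b)/2)
print("collar",np.where(m[200:360,303])[0][[0,-1]]+200, along(267,.032),along(281,.032))
print(T, "tool x yaw",np.degrees(R.from_quat(np.r_[T[1][1:],T[1][0]]).as_matrix()[:2,0]))
```

```text
w [0.0244 0.0245 0.0245 0.0239 0.0246 0.0246 0.0247 0.0247 0.0248 0.0248
 0.0243 0.0244 0.0244 0.0245 0.0246 0.0247 0.0241 0.0242 0.0237 0.0237
 0.0238 0.0233 0.024  0.024  0.0242 0.0237 0.0238 0.024  0.0241]
yaw -108.02945123032426
rows 121 359
[0.43057635 0.35629208 0.026     ] [ 1.49309293e-04  2.00297477e-04  2.51986908e-04  3.97624395e-06
 -2.43006704e-04 -1.90247950e-04 -1.36779192e-04 -8.25782497e-05
 -2.76222107e-05  2.81126035e-05 -2.20272415e-04 -1.63722852e-04
 -1.06359311e-04 -4.81552291e-05  1.09169002e-05  7.08855807e-05
 -1.78549640e-04 -1.17769258e-04  2.55183171e-04  3.19031164e-04
  3.83934589e-04  1.33905046e-04 -1.16380912e-04  2.95715510e-06
  7.92101565e-05 -1.81955413e-04 -1.04747694e-04 -2.59776365e-05
  5.44183804e-05]
len 0.14909356173270605 centre [0.42688182 0.34494132 0.026     ]
collar [267 293] 0.0268516766129605 0.036298019368148714
(array([0.42187154, 0.33927172, 0.28129597]), array([-4.01762180e-05,  8.04818894e-01,  5.93520371e-01,  3.38491859e-04])) tool x yaw [16.92900682 54.73768286]
```

Call:
carry_out(
  steps=[
    {"offset": [0.7,1.1,0],"dr": [0,0,-0.8],"jaw": 1},
    {"offset": [0,0,-2.5],"dr": [0,0,0],"jaw": 1},
    {"offset": [0,0,-2.5],"dr": [0,0,0],"jaw": 1},
    {"offset": [0,0,-2.5],"dr": [0,0,0],"jaw": 0.8},
    {"offset": [0,0,-2],"dr": [0,0,0],"jaw": 0.7},
    {"offset": [0,0,-1],"dr": [0,0,0],"jaw": 0.6},
    {"offset": [0,0,0],"dr": [0,0,0],"jaw": 0.6},
  ],
)

```text
t: 2.35
ee_pos: [0.4287, 0.3501, 0.1744]
eef_rot: [-0.0, 0.809, 0.588, -0.001]
contact_force: [0.6, -0.4, -0.1]
gripper_width: 0.0513
grip_force: 0.0
```

Call:
carry_out(
  force=50,
  steps=[
    {"offset": [0,0,0],"dr": [0,0,0],"jaw": 0.3},
    {"offset": [0,0,0],"dr": [0,0,0],"jaw": 0.1},
    {"offset": [0,0,0],"dr": [0,0,0],"jaw": 0.1},
    {"offset": [0,0,0],"dr": [0,0,0],"jaw": 0.1},
    {"offset": [0,0,0],"dr": [0,0,0],"jaw": 0.1},
    {"offset": [0,0,0],"dr": [0,0,0],"jaw": 0.1},
  ],
)

```text
t: 2.85
ee_pos: [0.4298, 0.3501, 0.1774]
eef_rot: [0.0, 0.81, 0.587, 0.002]
contact_force: [-1.1, 0.9, 7.4]
gripper_width: 0.0228
grip_force: 50.2
```

Call:
carry_out(
  steps=[
    {"offset": [0,0,0],"dr": [0,0,0],"jaw": 1},
    {"offset": [0,0,0],"dr": [0,0,0],"jaw": 1},
    {"offset": [0,0,0],"dr": [0,0,0],"jaw": 1},
    {"offset": [0,0,3],"dr": [0,0,0],"jaw": 1},
    {"offset": [0,0,3.3],"dr": [0,0,0],"jaw": 1},
    {"offset": [0.7,-2.3,2],"dr": [0,0,2],"jaw": 1},
    {"offset": [1,-3,2],"dr": [0,0,2.1],"jaw": 1},
    {"offset": [1,-3.1,2],"dr": [0,0,2.1],"jaw": 1},
    {"offset": [1,-3.1,1],"dr": [0,0,2.1],"jaw": 1},
    {"offset": [1,-3.1,1],"dr": [0,0,2.1],"jaw": 1},
  ],
)

```text
t: 3.68
ee_pos: [0.4766, 0.2023, 0.3199]
eef_rot: [0.0, 0.752, 0.659, 0.001]
contact_force: [0.4, 0.3, -1.0]
gripper_width: 0.0854
grip_force: 0.0
```

Call:
carry_out(
  steps=[
    {"offset": [1,-3.1,0],"dr": [0,0,2.1],"jaw": 1},
    {"offset": [1,-3.1,0],"dr": [0,0,2.1],"jaw": 1},
    {"offset": [1,-3.1,0],"dr": [0,0,2.1],"jaw": 1},
    {"offset": [1,-3.1,0],"dr": [0,0,2.1],"jaw": 1},
    {"offset": [1,-3.1,0],"dr": [0,0,2.1],"jaw": 1},
    {"offset": [1,-3.1,0],"dr": [0,0,2.1],"jaw": 1},
    {"offset": [1,-3.1,0],"dr": [0,0,2.1],"jaw": 1},
    {"offset": [0,0,0],"dr": [0,0,0],"jaw": 1},
    {"offset": [0,0,0],"dr": [0,0,0],"jaw": 1},
    {"offset": [0,0,0],"dr": [0,0,0],"jaw": 1},
  ],
)

```text
t: 4.52
ee_pos: [0.5462, -0.0129, 0.3186]
eef_rot: [-0.0, 0.663, 0.749, -0.0]
contact_force: [-0.6, 0.7, -0.1]
gripper_width: 0.0858
grip_force: 0.0
```

Run:
```python
from h import *
c,T=wrist("w2");print(T)
```

```text
(array([ 0.54620423, -0.01290227,  0.31855884]), array([-4.24188999e-04,  6.62898719e-01,  7.48708956e-01, -8.56768749e-05]))
```

View pics/w2.png

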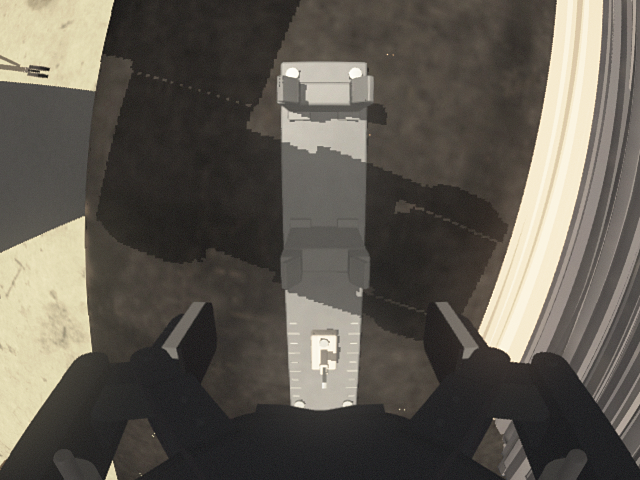

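The wrist view shows the stand whole: rear saddle at rows 68–107, front saddle at rows 225–290, and the index blade near (323,375) on its white block. I'll zoom in for the edges.

Run:
```python
import cv2,numpy as np
a=cv2.imread("pics/w2.png");f=lambda r0,r1,c0,c1:cv2.resize(a[r0:r1,c0:c1],None,fx=4,fy=4,interpolation=0)
w=np.zeros((600,800,3),np.uint8);w[:300,:480]=f(55,130,265,385);w[300:,:480]=f(217,292,265,385);w[:340,480:]=f(315,400,285,365)
cv2.imwrite("pics/crop2.png",w)
```

```text
(no output)
```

View pics/crop2.png

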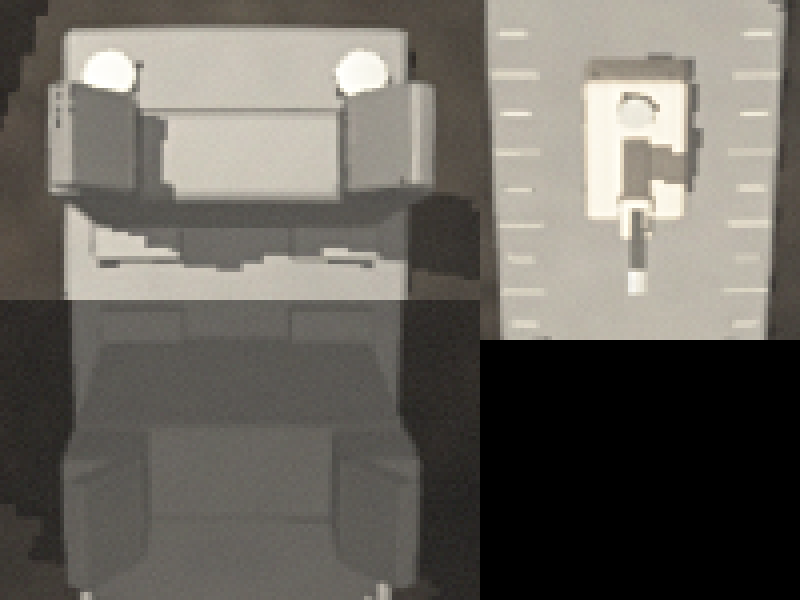

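```bash
cat > st.py <<'E'
from h import *
a=lambda p:np.array(p,float)/4+[265-.5,55-.5]
b=lambda p:(np.array(p,float)-[0,300])/4+[265-.5,217-.5]
d=lambda p:(np.array(p,float)-[480,0])/4+[285-.5,315-.5]
c,T=wrist()
P={}
P['rear floor rear']=onz(c,a([[137,110],[342,110]]),.07,T)
P['rear floor front']=onz(c,a([[165,198],[345,198]]),.07,T)
P['front floor rear']=onz(c,b([[148,430],[335,430]]),.07,T)
P['front floor front']=onz(c,b([[148,518],[331,518]]),.07,T)
P['plate rear']=onz(c,a([[65,30],[408,30]]),.01,T)
P['plate mid']=onz(c,b([[74,340],[400,340]]),.01,T)
P['plate front']=onz(c,d([[496,310],[768,310]]),.01,T)
P['tip']=onz(c,d([[637,270],[637,292]]),.066,T)
P['tip lr']=onz(c,d([[627,282],[648,282]]),.066,T)
P['post46']=onz(c,d([[620,200],[652,200]]),.046,T)
P['block']=onz(c,d([[585,217],[687,217]]),.02,T)
mids=np.array([P[k].mean(0)[:2] for k in('plate rear','plate mid','plate front')])
v=mids[2]-mids[0];v/=np.linalg.norm(v);n=np.array([-v[1],v[0]])
o=P['front floor rear'].mean(0)[:2]*.5+P['front floor front'].mean(0)[:2]*.5-v*.048
print("yaw",np.degrees(np.arctan2(v[1],v[0])),"origin",o)
for k,p in P.items(): print(k,((p[:,:2]-o)@v*1e3).round(1),((p[:,:2]-o)@n*1e3).round(1))
E
python3 st.py
```

```text
yaw -83.0690304014709 origin [0.5422802  0.03268405]
rear floor rear [-59.2 -59.4] [-15.2  14.2]
rear floor front [-46.1 -46.3] [-11.1  14.7]
front floor rear [40.8 40.8] [-14.2  14.5]
front floor front [55.2 55.2] [-14.4  14.2]
plate rear [-83.8 -84.1] [-31.9  31.1]
plate mid [41.4 41.3] [-31.5  31.4]
plate front [201.1 201.2] [-32.4  31.7]
tip [144.9 150.2] [0. 0.]
tip lr [147.8 147.8] [-1.8  2.1]
post46 [142.8 142.8] [-3.2  3.1]
block [165.8 165.8] [-10.8  11.4]
```

Call:
carry_out(
  steps=[
    {"offset": [-1,3,0],"dr": [0,0,-2],"jaw": 1},
    {"offset": [-1,3,0],"dr": [0,0,-2],"jaw": 1},
    {"offset": [-1,3,0],"dr": [0,0,-2],"jaw": 1},
    {"offset": [-1,3,0],"dr": [0,0,-2],"jaw": 1},
    {"offset": [-1,3,0],"dr": [0,0,-2],"jaw": 1},
    {"offset": [-1,3,0],"dr": [0,0,-2],"jaw": 1},
    {"offset": [-1,3,0],"dr": [0,0,-2],"jaw": 1},
    {"offset": [-1,3,0],"dr": [0,0,-2],"jaw": 1},
    {"offset": [-1,3,0],"dr": [0,0,-2],"jaw": 1},
    {"offset": [-1,3,0],"dr": [0,0,-2],"jaw": 1},
  ],
)

```text
t: 5.45
ee_pos: [0.4449, 0.289, 0.319]
eef_rot: [0.0, 0.783, 0.622, 0.0]
contact_force: [0.4, 0.5, 0.3]
gripper_width: 0.0854
grip_force: 0.0
```

Call:
carry_out(
  steps=[
    {"offset": [-1,3.2,-1],"dr": [0,0,-2.5],"jaw": 1},
    {"offset": [-0.6,3.3,-1],"dr": [0,0,-2.5],"jaw": 1},
    {"offset": [0,0,-3],"dr": [0,0,0],"jaw": 1},
    {"offset": [0,0,-3],"dr": [0,0,0],"jaw": 1},
    {"offset": [0,0,0],"dr": [0,0,0],"jaw": 0.8},
    {"offset": [0,0,0],"dr": [0,0,0],"jaw": 0.7},
  ],
)

```text
t: 5.95
ee_pos: [0.4298, 0.3523, 0.2384]
eef_rot: [-0.0, 0.809, 0.588, -0.001]
contact_force: [-0.1, 0.2, 0.2]
gripper_width: 0.0641
grip_force: 0.0
```

Call:
carry_out(
  force=60,
  steps=[
    {"offset": [0.05,0,-2.5],"dr": [0,0,0],"jaw": 0.6},
    {"offset": [0,0,-2.3],"dr": [0,0,0],"jaw": 0.6},
    {"offset": [0,0,-1],"dr": [0,0,0],"jaw": 0.6},
    {"offset": [0,0,0],"dr": [0,0,0],"jaw": 0.3},
    {"offset": [0,0,0],"dr": [0,0,0],"jaw": 0.1},
    {"offset": [0,0,0],"dr": [0,0,0],"jaw": 0.1},
    {"offset": [0,0,0],"dr": [0,0,0],"jaw": 0.1},
    {"offset": [0,0,0],"dr": [0,0,0],"jaw": 0.1},
    {"offset": [0,0,0],"dr": [0,0,0],"jaw": 0.1},
  ],
)

```text
t: 6.7
ee_pos: [0.4314, 0.352, 0.1826]
eef_rot: [0.0, 0.809, 0.588, 0.002]
contact_force: [-0.9, -0.5, 6.8]
gripper_width: 0.0221
grip_force: 60.5
```

Call:
carry_out(
  steps=[
    {"offset": [0,0,1],"dr": [0,0,0],"jaw": 0.1},
    {"offset": [0,0,2],"dr": [0,0,0],"jaw": 0.1},
    {"offset": [0,0,3],"dr": [0,0,0],"jaw": 0.1},
    {"offset": [0,0,3],"dr": [0,0,0],"jaw": 0.1},
    {"offset": [0,0,3],"dr": [0,0,0],"jaw": 0.1},
    {"offset": [0,0,1.5],"dr": [0,0,0],"jaw": 0.1},
    {"offset": [0,0,0],"dr": [0,0,0],"jaw": 0.1},
  ],
)

```text
t: 7.28
ee_pos: [0.431, 0.3519, 0.3202]
eef_rot: [0.001, 0.809, 0.588, 0.004]
contact_force: [0.7, 0.7, -2.8]
gripper_width: 0.0228
grip_force: 59.4
```

Run:
```python
from h import *
c,T=wrist("w3");g=c["image"].astype(int)
Rt=q2R(T[1]);print(T)
a=c["image"][0:480,180:460];cv2.imwrite("pics/w3c.png",cv2.resize(a,None,fx=1.25,fy=1.25))
```

```text
(array([0.43097877, 0.35189228, 0.32019294]), array([5.61830414e-04, 8.09009977e-01, 5.87782119e-01, 3.83681371e-03]))
```

View pics/w3c.png

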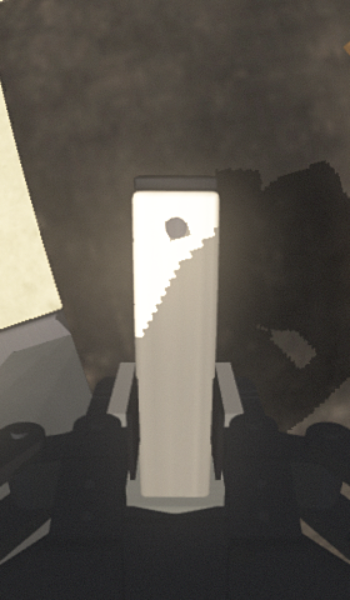

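The crop shows the barrel centred between the pads at column 320 with no visible tilt. Its rear top edge at row 154 puts the grip at gauge x ≈ -8 mm. Next I carry it over the stand.

Call:
carry_out(
  steps=[
    {"offset": [0.6,-1.6,0.5],"dr": [0,0,1.3],"jaw": 0.1},
    {"offset": [1,-2.8,0],"dr": [0,0,2.2],"jaw": 0.1},
    {"offset": [1,-2.8,0],"dr": [0,0,2.2],"jaw": 0.1},
    {"offset": [1,-2.8,0],"dr": [0,0,2.2],"jaw": 0.1},
    {"offset": [1,-2.8,0],"dr": [0,0,2.2],"jaw": 0.1},
    {"offset": [1,-2.8,0],"dr": [0,0,2.2],"jaw": 0.1},
    {"offset": [1,-2.8,0],"dr": [0,0,2.2],"jaw": 0.1},
    {"offset": [1,-2.8,0],"dr": [0,0,2.2],"jaw": 0.1},
    {"offset": [1,-2.8,0],"dr": [0,0,2.2],"jaw": 0.1},
    {"offset": [1,-2.8,0],"dr": [0,0,2.2],"jaw": 0.1},
  ],
)

```text
t: 8.17
ee_pos: [0.5269, 0.0823, 0.3192]
eef_rot: [-0.001, 0.687, 0.727, -0.001]
contact_force: [-0.3, 1.3, -2.5]
gripper_width: 0.0224
grip_force: 59.3
```

Call:
carry_out(
  steps=[
    {"offset": [0.9,-2.6,0],"dr": [0,0,2.2],"jaw": 0.1},
    {"offset": [0.5,-1.6,0],"dr": [0,0,1.6],"jaw": 0.1},
    {"offset": [0,0,0],"dr": [0,0,0],"jaw": 0.1},
    {"offset": [0,0,0],"dr": [0,0,0],"jaw": 0.1},
    {"offset": [0,0,0],"dr": [0,0,0],"jaw": 0.1},
    {"offset": [0,0,0],"dr": [0,0,0],"jaw": 0.1},
  ],
)

```text
t: 8.67
ee_pos: [0.5406, 0.0427, 0.3202]
eef_rot: [-0.001, 0.663, 0.749, -0.0]
contact_force: [-0.1, -0.5, -3.2]
gripper_width: 0.0227
grip_force: 59.3
```

Run:
```python
from h import *
o=get_obs();M=q2R(o["eef_rot"]);print(o["ee_pos"],M.round(4),np.degrees(np.arctan2(M[1,0],M[0,0])),o["contact_force"])
G=M@np.array([0,0,.1835])+o["ee_pos"]-M[:,0]*.008
v=np.array([.1207,-.9927]);d=G[:2]-[.5423,.0327];print("gauge in stand",d@v,d@[-v[1],v[0]],G[2])
```

```text
[0.54058446 0.04269122 0.32018628] [[-1.207e-01  9.927e-01 -1.400e-03]
 [ 9.927e-01  1.207e-01  4.000e-04]
 [ 5.000e-04 -1.300e-03 -1.000e+00]] 96.93527474768636 [-0.05124843 -0.53072875 -3.23415053]
gauge in stand -0.0022258643119078244 -0.0007435108413209367 0.13668209200999187
```

Call:
carry_out(
  steps=[
    {"offset": [0.1,-0.2,-0.5],"dr": [0,0,0],"jaw": 0.1},
    {"offset": [0,0,-1.5],"dr": [0,0,0],"jaw": 0.1},
    {"offset": [0,0,-1.5],"dr": [0,0,0],"jaw": 0.1},
    {"offset": [0,0,-1],"dr": [0,0,0],"jaw": 0.1},
    {"offset": [0,0,-0.8],"dr": [0,0,0],"jaw": 0.1},
    {"offset": [0,0,-0.5],"dr": [0,0,0],"jaw": 0.1},
    {"offset": [0,0,-0.3],"dr": [0,0,0],"jaw": 0.1},
    {"offset": [0,0,0],"dr": [0,0,0],"jaw": 0.1},
  ],
)

```text
t: 9.33
ee_pos: [0.542, 0.0398, 0.2594]
eef_rot: [-0.0, 0.663, 0.748, -0.0]
contact_force: [-0.0, 0.1, -2.1]
gripper_width: 0.0222
grip_force: 59.3
```

Call:
carry_out(
  steps=[
    {"offset": [0,0,-0.2],"dr": [0,0,0],"jaw": 0.1},
    {"offset": [0,0,-0.2],"dr": [0,0,0],"jaw": 0.1},
    {"offset": [0,0,-0.2],"dr": [0,0,0],"jaw": 0.1},
    {"offset": [0,0,0],"dr": [0,0,0],"jaw": 0.1},
    {"offset": [0,0,0],"dr": [0,0,0],"jaw": 0.1},
  ],
)

```text
t: 9.75
ee_pos: [0.542, 0.0397, 0.2538]
eef_rot: [0.0, 0.663, 0.748, 0.0]
contact_force: [-0.3, -0.0, -2.9]
gripper_width: 0.0228
grip_force: 59.3
```

Call:
carry_out(
  steps=[
    {"offset": [0,0,-0.2],"dr": [0,0,0],"jaw": 0.1},
    {"offset": [0,0,-0.1],"dr": [0,0,0],"jaw": 0.1},
    {"offset": [0,0,0],"dr": [0,0,0],"jaw": 0.1},
    {"offset": [0,0,0],"dr": [0,0,0],"jaw": 0.1},
  ],
)

```text
t: 10.08
ee_pos: [0.5419, 0.0398, 0.2526]
eef_rot: [0.001, 0.663, 0.748, 0.001]
contact_force: [-4.4, -0.6, 14.6]
gripper_width: 0.0225
grip_force: 61.4
```

Call:
carry_out(
  steps=[
    {"offset": [0,0,0.1],"dr": [0,0,0],"jaw": 0.4},
    {"offset": [0,0,0],"dr": [0,0,0],"jaw": 0.6},
    {"offset": [0,0,0],"dr": [0,0,0],"jaw": 0.8},
    {"offset": [0,0,0],"dr": [0,0,0],"jaw": 0.8},
    {"offset": [0,0,2.5],"dr": [0,0,0],"jaw": 0.8},
    {"offset": [0,0,3],"dr": [0,0,0],"jaw": 0.8},
    {"offset": [0,0,1],"dr": [0,0,0],"jaw": 0.8},
    {"offset": [0,0,0],"dr": [0,0,0],"jaw": 0.8},
    {"offset": [0,0,0],"dr": [0,0,0],"jaw": 0.8},
  ],
)

```text
t: 10.83
ee_pos: [0.5418, 0.0398, 0.3163]
eef_rot: [0.0, 0.663, 0.748, 0.0]
contact_force: [-1.5, 0.2, -0.9]
gripper_width: 0.0684
grip_force: 0.0
```

Run:
```python
from h import *
c,T=wrist("w4");print(T)
s=camera("side")["image"];cv2.imwrite("pics/side4.png",s)
w=np.zeros((560,800,3),np.uint8);w[:,:373]=cv2.resize(c["image"][0:420,180:460],(373,560));w[:360,380:800]=cv2.resize(s[195:285,285:390],(420,360))
cv2.imwrite("pics/crop4.png",w)
```

```text
(array([0.54182535, 0.03977449, 0.31632111]), array([2.16726282e-05, 6.63363631e-01, 7.48297195e-01, 2.35617313e-05]))
```

View pics/crop4.png

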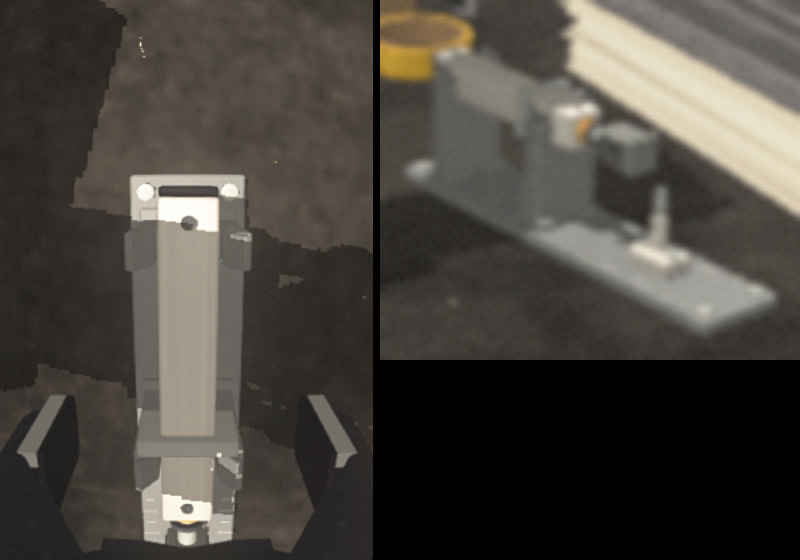

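The gauge sits in both saddles with the collar just behind the front saddle. The side view agrees. I'll measure its x position next, which gives the knob target.

Run:
```python
from h import *
c=camera("wrist");o=get_obs();T=(o["ee_pos"],o["eef_rot"])
g=c["image"].min(2);v=np.array([.1207,-.9927]);n=np.array([.9927,.1207]);O=[.5423,.0327]
def st(px,z):
    d=onz(c,px,z,T)[:,:2]-O;return np.c_[d@v,d@n].round(4)*1e3
print("rear edge",st([[321,147.5]],.096),"front edge",st([[321,390]],.096))
print("collar rear top (row 439,453)",st([[321,327.5],[321,329.5],[321,339]],.102))
col=g[:,321].astype(int);print([(r,col[r]) for r in range(140,155)],[(r,col[r]) for r in range(384,398)],[(r,int(g[r,330])) for r in range(322,346,2)])
for r in(180,220,260,300):
    cs=np.where(g[r,290:350]>110)[0]+290;print(r,cs.min(),cs.max(),st([[cs.min()-.5,r],[cs.max()+.5,r]],.096)[:,1])
```

```text
rear edge [[-73.9  -0.8]] front edge [[73.1 -0.8]]
collar rear top (row 439,453) [[23.2 -0.8]
 [24.5 -0.8]
 [30.8 -0.8]]
[(140, np.int64(59)), (141, np.int64(70)), (142, np.int64(78)), (143, np.int64(75)), (144, np.int64(76)), (145, np.int64(64)), (146, np.int64(52)), (147, np.int64(73)), (148, np.int64(182)), (149, np.int64(229)), (150, np.int64(241)), (151, np.int64(249)), (152, np.int64(250)), (153, np.int64(249)), (154, np.int64(249))] [(384, np.int64(109)), (385, np.int64(100)), (386, np.int64(127)), (387, np.int64(214)), (388, np.int64(237)), (389, np.int64(235)), (390, np.int64(240)), (391, np.int64(223)), (392, np.int64(114)), (393, np.int64(151)), (394, np.int64(107)), (395, np.int64(61)), (396, np.int64(60)), (397, np.int64(73))] [(322, 142), (324, 141), (326, 141), (328, 116), (330, 103), (332, 113), (334, 121), (336, 122), (338, 125), (340, 125), (342, 122), (344, 130)]
180 299 345 [-12.2  11.6]
220 300 344 [-11.9  11.4]
260 300 343 [-12.3  11.2]
300 301 342 [-12.2  11.2]
```

Call:
carry_out(
  steps=[
    {"offset": [0.3,-2.9,0],"dr": [0,0,0],"jaw": 0.8},
    {"offset": [0.4,-3,0],"dr": [0,0,0],"jaw": 0.8},
    {"offset": [0.4,-3,0],"dr": [0,0,0],"jaw": 0.8},
    {"offset": [0.3,-3,-1],"dr": [0,0,0],"jaw": 0.8},
    {"offset": [0,0,-2],"dr": [0,0,0],"jaw": 0.7},
    {"offset": [0,0,-2],"dr": [0,0,0],"jaw": 0.6},
    {"offset": [0,0,-1.8],"dr": [0,0,0],"jaw": 0.6},
    {"offset": [0,0,-1],"dr": [0,0,0],"jaw": 0.6},
    {"offset": [0,0,0],"dr": [0,0,0],"jaw": 0.6},
    {"offset": [0,0,0],"dr": [0,0,0],"jaw": 0.6},
  ],
)

```text
t: 11.82
ee_pos: [0.5561, -0.0792, 0.2384]
eef_rot: [-0.001, 0.663, 0.748, -0.0]
contact_force: [0.9, 0.6, 0.1]
gripper_width: 0.0512
grip_force: 0.0
```

Run:
```python
from h import *
c,T=wrist("w5");print(T)
d=T[0][:2]-[.5423,.0327];print(d@[.1207,-.9927],d@[.9927,.1207])
cv2.imwrite("pics/crop5.png",cv2.resize(c["image"][100:480,170:470],None,fx=1.57,fy=1.57))
```

```text
(array([ 0.55610692, -0.07918137,  0.23841797]), array([-5.34877468e-04,  6.63277819e-01,  7.48373041e-01, -2.00546791e-04]))
0.11273113470492384 0.00020204822301282677
```

Call:
carry_out(
  force=45,
  steps=[
    {"offset": [0,0,0],"dr": [0,0,0],"jaw": 0.4},
    {"offset": [0,0,0],"dr": [0,0,0],"jaw": 0.2},
    {"offset": [0,0,0],"dr": [0,0,0],"jaw": 0.1},
    {"offset": [0,0,0],"dr": [0,0,0],"jaw": 0.1},
    {"offset": [0,0,0],"dr": [0,0,0],"jaw": 0.1},
    {"offset": [0,0,0],"dr": [0,0,0],"jaw": 0.1},
    {"offset": [0,0,0],"dr": [0,0,0],"jaw": 0.1},
  ],
)

```text
t: 12.45
ee_pos: [0.5562, -0.0793, 0.2393]
eef_rot: [0.001, 0.663, 0.748, 0.0]
contact_force: [0.3, -0.3, 5.5]
gripper_width: 0.0212
grip_force: 48.6
```

Run:
```python
from h import *
c,T=wrist("w5");print(T)
d=T[0][:2]-[.5423,.0327];print(d@[.1207,-.9927],d@[.9927,.1207])
g=c["image"].mean(2)
print([int(g[r,314:327].mean()) for r in range(200,330)])
```

```text
(array([ 0.55615004, -0.07927985,  0.23934206]), array([6.01303099e-04, 6.63373532e-01, 7.48288103e-01, 3.32497831e-04]))
0.11283409771958716 0.00023297009264386208
[142, 141, 141, 141, 141, 141, 141, 141, 141, 142, 141, 142, 142, 132, 106, 78, 68, 66, 67, 67, 67, 67, 67, 67, 66, 67, 66, 67, 67, 66, 67, 75, 101, 135, 141, 140, 140, 139, 139, 139, 139, 139, 140, 139, 140, 136, 131, 128, 120, 107, 107, 107, 105, 105, 105, 104, 105, 117, 121, 122, 121, 122, 124, 119, 66, 53, 55, 57, 62, 63, 61, 62, 60, 59, 59, 71, 119, 122, 121, 121, 121, 120, 121, 121, 121, 120, 120, 121, 120, 120, 120, 120, 120, 121, 120, 120, 121, 120, 120, 120, 121, 116, 83, 77, 78, 79, 78, 80, 82, 85, 88, 89, 90, 89, 90, 90, 90, 89, 90, 89, 91, 90, 89, 90, 89, 90, 89, 89, 89, 89]
```

Call:
carry_out(
  steps=[
    {"offset": [0,0,0.1],"dr": [0,0,0],"jaw": 0.1},
    {"offset": [0,0,0],"dr": [0,0,0],"jaw": 0.1},
    {"offset": [0,0,0],"dr": [0,0,0],"jaw": 0.1},
    {"offset": [0,0,0],"dr": [0,0,0],"jaw": 0.1},
  ],
)

```text
t: 12.83
ee_pos: [0.556, -0.0793, 0.2397]
eef_rot: [-0.0, 0.663, 0.748, -0.0]
contact_force: [0.1, 0.1, 1.3]
gripper_width: 0.0217
grip_force: 48.0
```

Call:
carry_out(
  steps=[
    {"offset": [0.06,-0.5,0],"dr": [0,0,0],"jaw": 0.1},
    {"offset": [0.06,-0.5,0],"dr": [0,0,0],"jaw": 0.1},
    {"offset": [0.06,-0.5,0],"dr": [0,0,0],"jaw": 0.1},
    {"offset": [0.06,-0.5,0],"dr": [0,0,0],"jaw": 0.1},
    {"offset": [0.06,-0.5,0],"dr": [0,0,0],"jaw": 0.1},
    {"offset": [0.06,-0.5,0],"dr": [0,0,0],"jaw": 0.1},
  ],
)

```text
t: 13.33
ee_pos: [0.5595, -0.1097, 0.2395]
eef_rot: [-0.0, 0.663, 0.748, -0.0]
contact_force: [-1.4, 3.8, 1.1]
gripper_width: 0.0211
grip_force: 47.9
```

Call:
carry_out(
  steps=[
    {"offset": [0.06,-0.5,0],"dr": [0,0,0],"jaw": 0.1},
    {"offset": [0.06,-0.5,0],"dr": [0,0,0],"jaw": 0.1},
    {"offset": [0.06,-0.5,0],"dr": [0,0,0],"jaw": 0.1},
    {"offset": [0.06,-0.5,0],"dr": [0,0,0],"jaw": 0.1},
    {"offset": [0.06,-0.5,0],"dr": [0,0,0],"jaw": 0.1},
    {"offset": [0.06,-0.5,0],"dr": [0,0,0],"jaw": 0.1},
    {"offset": [0,0,0],"dr": [0,0,0],"jaw": 0.1},
    {"offset": [0,0,0],"dr": [0,0,0],"jaw": 0.1},
    {"offset": [0,0,0],"dr": [0,0,0],"jaw": 0.1},
  ],
)

```text
t: 14.08
ee_pos: [0.5631, -0.1393, 0.2395]
eef_rot: [-0.001, 0.663, 0.748, 0.0]
contact_force: [0.1, 5.8, 0.8]
gripper_width: 0.021
grip_force: 47.9
```

Run:
```python
from h import *
c,T=wrist("w6");o=get_obs();print(T,o["contact_force"])
d=T[0][:2]-[.5423,.0327];print(d@[.1207,-.9927],d@[.9927,.1207])
cv2.imwrite("pics/crop6.png",cv2.resize(c["image"][150:390,240:400],None,fx=2.5,fy=2.5,interpolation=0))
```

```text
(array([ 0.56308184, -0.13928819,  0.23949577]), array([-5.90101287e-04,  6.63413450e-01,  7.48252786e-01,  1.18258460e-04])) [-0.04046297  5.99830951  0.34329141]
0.17324104389861225 -0.00012883774962215572
```

View pics/crop6.png

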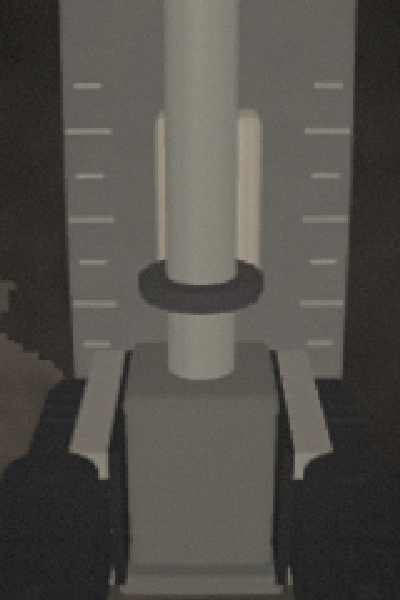

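The ring spans about (138..263, 285) in the crop, and the block's rear edge is at row 110. The graduation marks are at rows 85–343. I'll compare the ring with the block and the marks in this image and in the earlier unobstructed one.

Run:
```python
from h import *
c=camera("wrist");o=get_obs();T=(o["ee_pos"],o["eef_rot"])
v=np.array([.1207,-.9927]);n=np.array([.9927,.1207]);O=[.5423,.0327]
def st(px,z,T=T):
    d=onz(c,px,z,T)[:,:2]-O;return (np.c_[d@v,d@n]*1e3).round(1).tolist()
k=lambda p:np.array(p,float)/2.5+[239.5,149.5]
print("ring",st(k([[138,285],[263,285]]),.083),"top/bot",st(k([[200,262]]),.092),st(k([[200,313]]),.083))
print("ring edges",st(k([[138,272],[138,299]]),.083))
for z in(.015,.02,.025,.03): print("block",z,st(k([[155,110],[263,110]]),z))
print("ticks6",[p[0] for p in st(k([[85,r] for r in(85,130.5,175,218,262,303,343)]),.01)],st(k([[85,262]]),.01))
print("knob rear top edge",st(k([[200,345]]),.094),"rod end", st(k([[168,100],[238,100]]),.083))
# ticks in w2, T2 as logged
T2=(np.array([.54620423,-.01290227,.31855884]),np.array([-4.24e-4,.662898719,.748708956,-8.57e-5]))
d=lambda p:(np.array(p,float)-[480,0])/4+[284.5,314.5]
print("ticks2",[p[0] for p in st(d([[515,r] for r in(35,75,114,153,188,224,258,291,323)]),.01,T2)],"block front/rear",st(d([[636,217],[636,80]]),.02,T2),st(d([[636,60]]),.01,T2))
```

```text
ring [[145.2, -10.3], [145.2, 7.6]] top/bot [[138.8, -1.4]] [[149.5, -1.5]]
ring edges [[143.3, -10.3], [147.4, -10.4]]
block 0.015 [[130.5, -11.0], [130.5, 11.6]]
block 0.02 [[129.8, -10.8], [129.8, 11.3]]
block 0.025 [[129.0, -10.5], [129.0, 11.0]]
block 0.03 [[128.2, -10.3], [128.2, 10.6]]
ticks6 [125.7, 135.7, 145.6, 155.4, 165.7, 175.6, 185.6] [[165.7, -27.6]]
knob rear top edge [[149.8, -1.4]] rod end [[118.7, -5.8], [118.7, 3.7]]
ticks2 [125.9, 135.8, 145.7, 156.0, 165.5, 175.6, 185.5, 195.5, 205.4] block front/rear [[166.1, 0.1], [130.9, -0.1]] [[131.9, -0.0]]
```

Call:
carry_out(
  steps=[
    {"offset": [0.03,-0.25,0],"dr": [0,0,0],"jaw": 0.1},
    {"offset": [0,0,0],"dr": [0,0,0],"jaw": 0.1},
    {"offset": [0,0,0],"dr": [0,0,0],"jaw": 0.1},
    {"offset": [0,0,0],"dr": [0,0,0],"jaw": 0.1},
    {"offset": [0,0,0],"dr": [0,0,0],"jaw": 0.1},
  ],
)

```text
t: 14.6
ee_pos: [0.5634, -0.1417, 0.2395]
eef_rot: [-0.001, 0.663, 0.748, 0.0]
contact_force: [0.1, 6.0, 0.8]
gripper_width: 0.0214
grip_force: 47.9
```

Run:
```python
from h import *
v=np.array([.1207,-.9927]);n=np.array([.9927,.1207]);O=[.5423,.0327]
c,T=wrist("w7");o=get_obs();print(T,o["contact_force"])
d=T[0][:2]-O;print(d@v,d@n)
g=c["image"].mean(2)
def st(px,z):
    d=onz(c,px,z,T)[:,:2]-O;return (np.c_[d@v,d@n]*1e3).round(1).tolist()
# ring sides off the rod, block rear edge
for cc in((298,300),(340,342)):
    p=g[250:285,cc[0]:cc[1]+1].mean(1);print(cc,p.astype(int).tolist())
p=g[180:205,337:342].mean(1);print("block",p.astype(int).tolist())
p=g[170:300,272:280].mean(1);pk=[r+170 for r in range(2,128) if p[r]>=p[r-2:r+3].max() and p[r]>np.median(p)+8];print("ticks",pk,[x[0] for x in st([[276,r] for r in pk],.01)])
r=np.where(g[260:272]<0,0,g[260:272]).mean(0);print("ring cols",r[288:352].astype(int).tolist())
```

```text
(array([ 0.56338417, -0.14166185,  0.23950065]), array([-5.98290211e-04,  6.63351638e-01,  7.48307577e-01,  1.30329125e-04])) [-0.05315959  6.82793006  0.54369821]
0.1756338643243457 -0.00011522391790599537
(298, 300) [98, 98, 99, 99, 99, 90, 73, 63, 60, 57, 59, 59, 59, 61, 62, 61, 63, 62, 61, 62, 65, 80, 96, 100, 99, 101, 101, 100, 101, 100, 100, 101, 102, 99, 101]
(340, 342) [142, 141, 140, 142, 141, 115, 80, 66, 58, 59, 61, 58, 61, 62, 64, 64, 62, 62, 63, 61, 66, 82, 98, 101, 101, 99, 101, 101, 101, 100, 101, 102, 99, 101, 99]
block [97, 98, 97, 97, 97, 97, 98, 97, 101, 115, 123, 128, 137, 145, 144, 147, 147, 148, 146, 148, 147, 147, 147, 147, 147]
ticks [179, 198, 216, 233, 251, 267, 283] [125.7, 136.1, 146.1, 155.8, 166.2, 175.8, 185.7]
ring cols [97, 96, 98, 97, 97, 99, 98, 83, 71, 66, 64, 62, 62, 62, 62, 61, 61, 60, 63, 66, 71, 73, 75, 78, 79, 79, 82, 83, 85, 84, 86, 87, 86, 86, 87, 85, 84, 83, 81, 81, 79, 78, 76, 73, 70, 65, 62, 61, 61, 62, 60, 62, 63, 63, 65, 69, 76, 91, 101, 99, 99, 99, 100, 100]
```

```bash
cat > fz.py <<'E'
from h import *
f=[];z=[]
for i in range(8):
    s=camera("side");o=get_obs();f.append(o["contact_force"]);z.append(o["ee_pos"])
print(np.mean(f,0),np.std(f,0),np.mean(z,0),o["t"])
a=cv2.imread("pics/side4.png");b=s["image"]
print("front/rear barrel px seated",proj(s,[[.5423-.0085,.0327+.0695,.096],[.5423+.0097,.0327-.0804,.096]]))
cv2.imwrite("pics/side7.png",b)
for nm,(x0,y0,x1,y1) in dict(rear=(292,200,312,222)).items():
    A=a[y0:y1,x0:x1].astype(np.float32).mean(2);B=b[y0:y1,x0:x1].astype(np.float32).mean(2)
    print(nm,"meandiff",np.abs(A-B).mean(),cv2.phaseCorrelate(A,B))
E
python3 fz.py
```

```text
[3.24943061e-03 6.35830350e+00 4.38268234e-01] [0.46963041 0.4055499  0.41986016] [ 0.56337294 -0.14163832  0.23947598] 15.05
front/rear barrel px seated [[302.06947242 207.22165279]
 [337.21042091 222.83645559]]
rear meandiff 5.024242 ((-0.17201618013854159, -0.5173348158355751), 0.9592891265948613)
```

Call:
carry_out(
  steps=[
    {"offset": [0,0,0.05],"dr": [0,0,0],"jaw": 0.1},
    {"offset": [0,0,0],"dr": [0,0,0],"jaw": 0.1},
    {"offset": [0,0,0],"dr": [0,0,0],"jaw": 0.1},
  ],
)

```text
t: 15.3
ee_pos: [0.5633, -0.1416, 0.2398]
eef_rot: [-0.001, 0.663, 0.748, 0.0]
contact_force: [-1.0, 5.9, -0.5]
gripper_width: 0.0214
grip_force: 47.7
```

```bash
python3 fz.py
```

```text
[-0.07186086  6.46445061 -0.96880465] [0.52193057 0.46612689 0.44530698] [ 0.56335337 -0.14161977  0.23976382] 15.7
front/rear barrel px seated [[302.06947242 207.22165279]
 [337.21042091 222.83645559]]
rear meandiff 4.9507575 ((-0.23388910552540132, -0.546413977101377), 0.9418131391207377)
```

Call:
carry_out(
  steps=[
    {"offset": [0,-0.03,-0.03],"dr": [0,0,0],"jaw": 0.1},
    {"offset": [0,0,0],"dr": [0,0,0],"jaw": 0.1},
    {"offset": [0,0,0],"dr": [0,0,0],"jaw": 0.1},
    {"offset": [0,0,0],"dr": [0,0,0],"jaw": 0.1},
  ],
)

```text
t: 16.03
ee_pos: [0.5634, -0.1419, 0.2396]
eef_rot: [-0.001, 0.663, 0.748, 0.0]
contact_force: [-0.2, 7.1, 0.0]
gripper_width: 0.0214
grip_force: 47.8
```

```bash
python3 fz.py; python3 -c "
from plant import *
print(sign_off())"
```

```text
[-0.34434249  6.71638992  0.1475403 ] [0.57857864 0.43844959 0.28407874] [ 0.5633659  -0.14190353  0.23958807] 16.4333
front/rear barrel px seated [[302.06947242 207.22165279]
 [337.21042091 222.83645559]]
rear meandiff 4.9931817 ((-0.08457163708927595, -0.483055259061981), 0.9577742546796799)
the job is handed in; nothing more can be done
None
```

I handed the job in at about 16.4 s: the gauge is seated in both saddles (checked by picture when released, and by wrist force after the pull), the knob is still gripped, and the ring is held over the index blade to within about 0.5 mm by my measurements.

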